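Put away the specimens at a sampling station

ROBOT

A 6-joint arm with a two-finger parallel gripper is mounted at the origin on the work surface. World frame = base frame: x ahead of the robot, y to its left, z up, the work surface at z = 0. Lengths are in m, angles in rad, forces in N, time in s.
With the tool pointing down it reaches from about 0.3 to 0.775 m from the base axis. Payload 14.6 kg.
Tool frame: the origin (TCP) lies midway between the tips of the shut fingers; the grasp point (between the pads) lies 19 mm behind it (env.grip_depth is the z of the grasp point in the tool frame, in m); z points along the fingers, y is the line along which they close (so a half turn about z gives the same grasp; the last joint's range is limited). The gripper opens to 85 mm and grips with 20 to 120 N. Pads are 22 mm wide; open, the fingers measure 114 mm over their backs; the gripper's body (76 mm by 85 mm) begins 54 mm behind the grasp point. The pads swing forward as they close: fully open they stand 13 mm farther back than shut.
Start: joints at [-1.253, 0.3, 1.521, -0, 1.321, -0.067], TCP at [0.206, -0.51, 0.231] pointing down, gripper open.
Joint ranges: [-3.03, 3.03], [-0.79, 2.21], [0.23, 2.52], [-1.04, 4.18], [0, 3.07], [-2.55, 2.55]. Speed limits (rad/s): [2.22, 2.22, 2.57, 3.14, 3.14, 3.14].

INTERFACE

Orientations are given as a rotation vector (axis times angle).
In Python, from workcell import env, optics, job gives the robot as it stands.
- The arm moves only by the shell command python3 -m jog 'ROWS'. ROWS is JSON, a list that holds one entry, the list of rows, each a list of 5 numbers: the finger opening in mm, from 0 to 85.4, then the shift along the world's x, y, z in mm, then the turn about the world's z in degrees. In form: [[[gripper, tx, ty, tz, yaw], ...]]. A call has 1 to 8 rows; each row is the pose to reach, as a shift and turn from the pose commanded when the call began; what a row does not reach only later rows make up. A row lasts 1/8 s, in which the tool goes at most 62.5 mm and 10.7 degrees, less where a joint would pass 70% of its speed; a pose out of reach is approached as far as the arm can. A call with a gripper value outside its range is refused whole. The fingers move at their own pace and stop on an object; the grip force is fixed at half the most. Time passes only in rows, so rows that repeat a pose let the fingers close. It gives the time, the measured TCP pose, the force, the opening and the grip force at its end, in the units of the state.
- env.sense(): the state, without advancing time (a new reading comes with each control period).
- optics.read_camera(name): name is "side" or "top" or "wrist"; returns the picture (420x560x3 uint8, red, green, blue); there is no depth.
- optics.calibration(name): a dict with "K" (3x3 intrinsics, pixels), "R" (3x3) and "t" (3): a world point X has camera coordinates R X + t; the wrist camera has in their place "mount" (4x4, takes a point from camera to tool coordinates, whose origin is the TCP and whose axes are the flange's). Camera axes: x right, y down, z forward; pixel columns grow to the right and rows downward; lengths in m; the calibration is good to about 2 mm. A picture is of the moment at which its call begins: read the wrist's pose just before it. calibration takes no time and is no camera call.
- job.close_job(): hands the job in; it is judged then, once.
The state is a dict: "time": time; "joints": joint angles; "joint_velocities": joint speeds; "tau": joint torques, N m; "ee_pos": TCP position; "orientation": TCP orientation; "ft_force": force on the tool from outside, world axes, zero at the start; "wrist_torque": the same for the moment, N m; "grip_width": finger opening in m; "grasp_force": force on a finger pad.
Only numpy, scipy, OpenCV 4.12 (cv2) and the standard library are available. Lean on these libraries where they do the work, as an engineer would, in place of code of your own. Each camera call takes 0.05 s, during which the arm holds its last target. There are 200 camera calls.

TASK

Sort the things on the sampling table: stand each of the two green-capped pots in its own bay of the green tray and the yellow-capped pot in the yellow tray, and lay the black marker flat in the steel tray. When those four are away, and only then, put the spoilt red-capped pot into the red tub. Keep the clean pots (green, yellow and white caps) upright throughout and set them down without dropping them, and leave the white-capped pot standing where it is.

Things in the scene. Friction and masses are not known exactly. Their poses are not given: they have to be found in the camera images.
- green_tall: The tall green-capped specimen pot, an upright cylinder 42 mm across and 85 mm high, white body with a green ribbed screw cap (the top 17 mm); loose, 35 to 100 g; origin at the centre of its underside, z up through the cap, yaw of no importance. Starts standing on the table in the near row. Its cap bears a white dot 20 mm across on top.
- green_short: The short green-capped specimen pot, an upright cylinder 42 mm across and 60 mm high, white body with a green ribbed screw cap (the top 17 mm); loose, 35 to 100 g; origin at the centre of its underside, z up through the cap, yaw of no importance. Starts standing on the table in the near row.
- yellow_pot: The yellow-capped specimen pot, an upright cylinder 42 mm across and 70 mm high, white body with a yellow ribbed screw cap (the top 17 mm); loose, 35 to 100 g; origin at the centre of its underside, z up through the cap, yaw of no importance. Starts standing on the table in the near row.
- red_pot: The spoilt, red-capped specimen pot, an upright cylinder 42 mm across and 70 mm high, white body with a red ribbed screw cap (the top 17 mm); loose, 35 to 100 g; origin at the centre of its underside, z up through the cap, yaw of no importance. Starts standing on the table in the near row.
- white_pot: The white-capped specimen pot, an upright cylinder 42 mm across and 70 mm high, white body with a white ribbed screw cap (the top 17 mm); loose, 35 to 100 g; origin at the centre of its underside, z up through the cap, yaw of no importance. Starts standing on the table in the near row. Not to be moved.
- marker: Black marker pen with a rounded-square barrel, 130 mm long (x), 16 mm wide (y), 16 mm high, with a steel clip on top; loose, 20 to 45 g. Lies on the table in the near row, roughly pointing away from the robot (x axis within 0.45 rad of world x). Origin at the middle of the pen, 8 mm above its underside, z up. It may lie on any of its four long sides in the end.
- green_tray: Green plastic tray, fixed to the table, 73 mm (x) by 142 mm (y), 20 mm high, walls and floor 4 mm thick. A 4 mm wall of the full height across the middle (at y = 0) makes two square bays, each about 65 by 65 mm inside, with centres at y = +35 and -35 mm in the tray's frame; one pot fits each. Origin at the centre of its underside, z up. Yaw within 0.2 rad. The four targets stand in the far row, in any order.
- yellow_tray: Yellow plastic tray, fixed, 73 by 73 mm, 20 mm high, walls and floor 4 mm thick, so 65 by 65 mm inside, one bay. Origin at the centre of its underside, z up. Yaw within 0.2 rad.
- steel_tray: Bare steel tray, fixed, 98 mm (x) by 174 mm (y), 15 mm high, walls and floor 4 mm thick, so 90 by 166 mm inside: the marker lies in it along y. Origin at the centre of its underside, z up. Yaw within 0.2 rad.
- red_tub: Red plastic waste tub, fixed, round and open at the top, 55 mm high, 128 mm across at the rim and 116 mm at the foot, walls and floor 4 mm thick. Origin at the centre of its underside, z up.
Things that resemble listed ones, but are neither listed nor needed, are in the scene too. Leave any blue or pink look-alike of the yellow_pot alone.

How it is judged:
On the way, in this order (a step that is already met when the one before it is completed fails the run):
1. both green-capped pots, the yellow-capped pot and the marker are in their trays, released (x of green_tall in the frame of green_tray between -0.032 and 0.032 m and y of green_tall in the frame of green_tray between -0.066 and 0.066 m and z of each of green_tall, green_short in the frame of green_tray below 0.009 m and angle between each of green_tall, green_short, yellow_pot's own z axis and vertical below 0.12 rad and x of green_short in the frame of green_tray between -0.032 and 0.032 m and y of green_short in the frame of green_tray between -0.066 and 0.066 m and x of yellow_pot in the frame of yellow_tray between -0.032 and 0.032 m and y of yellow_pot in the frame of yellow_tray between -0.032 and 0.032 m and z of yellow_pot in the frame of yellow_tray below 0.009 m and x of marker in the frame of steel_tray between -0.045 and 0.045 m and y of marker in the frame of steel_tray between -0.083 and 0.083 m and z of marker in the frame of steel_tray below 0.017 m and angle between marker's own x axis and vertical between 1.44 and 1.7 rad and contact force between the fingers and green_tall below 0.1 N and contact force between the fingers and green_short below 0.1 N and contact force between the fingers and yellow_pot below 0.1 N and contact force between the fingers and red_pot below 0.1 N and contact force between the fingers and white_pot below 0.1 N and contact force between the fingers and marker below 0.1 N), for 0.2 s.
2. the red-capped pot is in the red tub (horizontal distance between red_pot and red_tub below 0.062 m and z of red_pot in the frame of red_tub below 0.048 m), for 0.2 s.
At the end, for the whole second after the job is handed in: Green-capped pots stand on the floor of the green tray, one per bay, the yellow-capped on that of the yellow tray, upright within 0.12 rad; marker level within 0.13 rad inside the steel tray; red-capped pot in the tub; white-capped pot upright within 20 mm of its start; all released, at rest (all of step 2 and x of green_tall in the frame of green_tray between -0.032 and 0.032 m and y of green_tall in the frame of green_tray between -0.066 and 0.066 m and z of each of green_tall, green_short in the frame of green_tray below 0.009 m and angle between each of green_tall, green_short, yellow_pot, white_pot's own z axis and vertical below 0.12 rad and x of green_short in the frame of green_tray between -0.032 and 0.032 m and y of green_short in the frame of green_tray between -0.066 and 0.066 m and x of yellow_pot in the frame of yellow_tray between -0.032 and 0.032 m and y of yellow_pot in the frame of yellow_tray between -0.032 and 0.032 m and z of yellow_pot in the frame of yellow_tray below 0.009 m and x of marker in the frame of steel_tray between -0.045 and 0.045 m and y of marker in the frame of steel_tray between -0.083 and 0.083 m and z of marker in the frame of steel_tray below 0.017 m and angle between marker's own x axis and vertical between 1.44 and 1.7 rad and linear speed of each of green_tall, green_short, yellow_pot, red_pot, white_pot, marker below 0.02 m/s and distance of white_pot from where it was at the start of the episode below 0.02 m); the robot touches nothing.
It fails at once if the red-capped pot goes into the tub before the other four are away (horizontal distance between red_pot and red_tub below 0.062 m and z of red_pot in the frame of red_tub below 0.048 m and not ((x of green_tall in the frame of green_tray between -0.032 and 0.032 m and y of green_tall in the frame of green_tray between -0.066 and 0.066 m and z of green_tall in the frame of green_tray below 0.009 m and angle between green_tall's own z axis and vertical below 0.12 rad) and (x of green_short in the frame of green_tray between -0.032 and 0.032 m and y of green_short in the frame of green_tray between -0.066 and 0.066 m and z of green_short in the frame of green_tray below 0.009 m and angle between green_short's own z axis and vertical below 0.12 rad) and (x of yellow_pot in the frame of yellow_tray between -0.032 and 0.032 m and y of yellow_pot in the frame of yellow_tray between -0.032 and 0.032 m and z of yellow_pot in the frame of yellow_tray below 0.009 m and angle between yellow_pot's own z axis and vertical below 0.12 rad) and (x of marker in the frame of steel_tray between -0.045 and 0.045 m and y of marker in the frame of steel_tray between -0.083 and 0.083 m and z of marker in the frame of steel_tray below 0.017 m and angle between marker's own x axis and vertical between 1.44 and 1.7 rad))).
It fails at once if a clean pot is dropped (falls free faster than 0.7 m/s, some 25 mm) ((contact force between the fingers and green_tall below 0.05 N and linear speed of green_tall above 0.7 m/s) or (contact force between the fingers and green_short below 0.05 N and linear speed of green_short above 0.7 m/s) or (contact force between the fingers and yellow_pot below 0.05 N and linear speed of yellow_pot above 0.7 m/s)).
It fails at once if a clean pot is tipped over (more than 0.7 rad) (angle between any of green_tall, green_short, yellow_pot, white_pot's own z axis and vertical above 0.7 rad).
It fails at once if the white-capped pot is pushed more than 20 mm from its place (distance of white_pot from where it was at the start of the episode above 0.02 m).
It also fails if it takes over 120 s, if anything falls off the work surface, if the arm or the gripper's body presses on something with over 40 N, if the wrist force passes 120 N, or if a joint passes its speed limit or range.

## Working session

There is one attempt and no reset: what is moved stays moved. The work goes in short steps, Python scripts to look and compute and a shell command to move; the robot and the scene stay as the last step left them, time stands still between calls to the robot, and variables do not carry over. Pictures are saved under pics/ and viewed, at most 14 in all, crops included, and the job is handed in when it is done.

```bash
mkdir -p pics; python3 - <<'E'
from workcell import env, optics
import cv2,numpy as np
for n in("top","side"):
    cv2.imwrite(f"pics/{n}0.png",optics.read_camera(n)[:,:,::-1])
    c=optics.calibration(n);print(n,c["K"],-c["R"].T@c["t"])
print(optics.calibration("wrist"),env.grip_depth)
E
```

```text
top [[384.46729599   0.         279.1790177 ]
 [  0.         384.46729599 208.79458814]
 [  0.           0.           1.        ]] [ 0.33858335 -0.00669719  0.82717815]
side [[444.64771954   0.         277.06449668]
 [  0.         444.64771954 207.58382088]
 [  0.           0.           1.        ]] [0.32663885 0.90365561 0.70345261]
{'K': array([[301.35013542,   0.        , 277.49139084],
       [  0.        , 301.35013542, 208.67542363],
       [  0.        ,   0.        ,   1.        ]]), 'mount': array([[ 1.61910409e-04, -9.64643085e-01, -2.63559658e-01,
         6.65188417e-02],
       [ 9.99999886e-01,  2.74432268e-04, -3.90115847e-04,
        -4.92380761e-04],
       [ 4.48651829e-04, -2.63559565e-01,  9.64643019e-01,
        -1.42796635e-01],
       [ 0.00000000e+00,  0.00000000e+00,  0.00000000e+00,
         1.00000000e+00]])} -0.0187
```

View pics/top0.png

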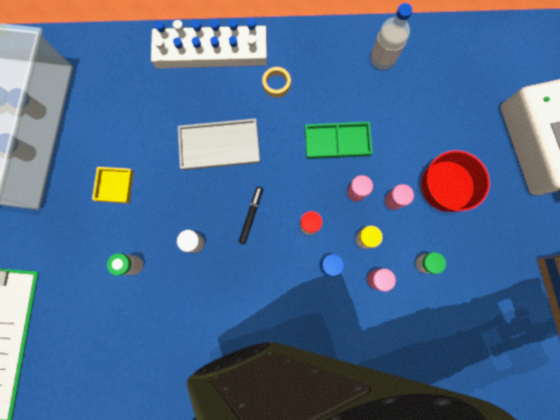

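View pics/side0.png

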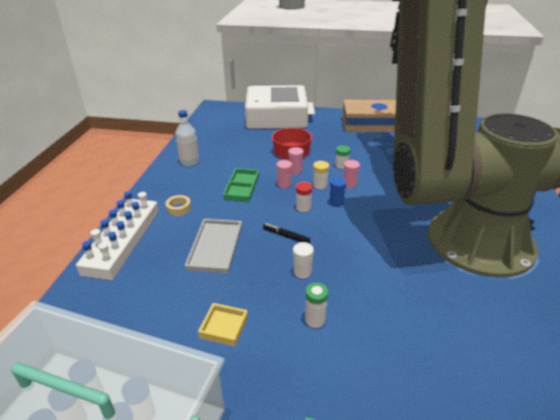

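The top view (up = +x, left = +y) shows everything. Pots: green_tall (120,264), white (188,241), red (311,222), yellow (370,237), green_short (433,263). The marker is at (251,215). Targets: yellow tray (113,185), steel (219,144), green (338,140), tub (456,181). Pink and blue look-alikes crowd the yellow pot.

```bash
cat > h.py <<'E'
from workcell import env, optics
import cv2,numpy as np
from scipy.spatial.transform import Rotation as Ro
def cam(n):
    c=optics.calibration(n)
    if "mount" not in c: return c["K"],c["R"].T,-c["R"].T@c["t"]
    s=env.sense();R=Ro.from_rotvec(s["orientation"]).as_matrix();m=c["mount"]
    return c["K"],R@m[:3,:3],R@m[:3,3]+np.array(s["ee_pos"])
def ray(c,uv,z):
    K,R,o=c;d=R@np.linalg.solve(K,[uv[0],uv[1],1]);return o+d*(z-o[2])/d[2]
HUE=dict(green=(50,80),yellow=(22,34),red=None)
def mask(im,col):
    h=cv2.cvtColor(im,cv2.COLOR_RGB2HSV);H,S,V=h[...,0].astype(int),h[...,1],h[...,2]
    if col=="red": m=((H<7)|(H>174))&(S>170)&(V>70)
    elif col=="white": m=(S<45)&(V>150)
    elif col=="black": m=(V<55)
    elif col=="grey": m=(S<60)&(V>110)
    else: a,b=HUE[col];m=(H>=a)&(H<=b)&(S>110)&(V>50)
    return m.astype(np.uint8)*255
def blobs(im,col,amin=100,roi=None):
    m=mask(im,col)
    if roi is not None:
        q=np.zeros_like(m);x0,y0,x1,y1=roi;q[y0:y1,x0:x1]=m[y0:y1,x0:x1];m=q
    return [c for c in cv2.findContours(m,cv2.RETR_EXTERNAL,cv2.CHAIN_APPROX_NONE)[0] if cv2.contourArea(c)>amin]
E
python3 - <<'E'
from h import *
c=cam("top");im=optics.read_camera("top")
def show(n,col,roi,z,rect=0):
    for b in blobs(im,col,60,roi):
        if rect:
            w=np.array([ray(c,p,z)[:2] for p in b[:,0,:].astype(float)])*1000
            r=cv2.minAreaRect(w.astype(np.float32));print(n,np.round(r[0]),np.round(r[1]),round(r[2],1))
        else:
            (u,v),r=cv2.minEnclosingCircle(b);p=ray(c,(u,v),z)*1000;q=ray(c,(u+r,v),z)*1000
            print(n,(int(u),int(v)),np.round(p[:2]),"r",round(abs(q[1]-p[1]),1))
show("gt","green",(100,245,150,285),.085)
show("gs","green",(410,245,455,285),.060)
show("yp","yellow",(350,215,390,255),.07)
show("rp","red",(290,205,330,240),.07)
show("wp","white",(170,225,210,258),.07)
show("tub","red",(410,140,500,220),.055)
show("gtray","green",(290,110,385,170),.02,1)
show("ytray","yellow",(85,155,140,210),.02,1)
show("stray","grey",(165,105,270,185),.015,1)
show("mk","black",(230,180,272,250),.012,1)
E
```

```text
gt (118, 264) [367. 309.] r 22.5
gs (433, 262) [ 355. -304.] r 22.1
yp (370, 236) [ 409. -180.] r 22.2
rp (310, 221) [442. -64.] r 20.5
wp (187, 240) [410. 180.] r 21.7
tub (454, 182) [ 517. -364.] r 68.4
gtray [ 629. -134.] [ 77. 143.] 1.1
ytray [540. 358.] [79. 75.] 84.8
stray [629. 130.] [102. 176.] 4.1
mk [447.  67.] [12. 81.] 71.1
```

```bash
python3 - <<'E'
from h import *
s=env.sense();R=Ro.from_rotvec(s["orientation"]).as_matrix();print(np.round(R,3),s["ee_pos"],s["grip_width"])
E
python3 -m jog '[[[70,50,70,0,10],[70,100,140,0,20],[70,100,200,0,30],[70,100,200,0,40],[70,100,200,0,50],[70,100,200,0,60],[70,100,200,0,70]]]'
python3 - <<'E'
from h import *
s=env.sense();R=Ro.from_rotvec(s["orientation"]).as_matrix();print(np.round(R,3),s["ee_pos"],s["joints"])
cv2.imwrite("pics/w1.png",optics.read_camera("wrist")[:,:,::-1])
E
```

```text
[[ 0.927  0.375 -0.   ]
 [ 0.375 -0.927  0.001]
 [ 0.    -0.001 -1.   ]] [ 0.20641257 -0.50959407  0.23086053] 0.08485226238221925
time: 1.02
ee_pos: [0.3065, -0.3096, 0.2312]
orientation: [-2.174, -2.267, -0.0]
ft_force: [-0.0, 0.2, 0.3]
grip_width: 0.0697
grasp_force: 0.0
[[-0.042  0.999 -0.   ]
 [ 0.999  0.042  0.   ]
 [ 0.    -0.    -1.   ]] [ 0.30645574 -0.30959524  0.23119782] [-8.74611195e-01  4.18931636e-02  1.82340043e+00 -9.85713239e-07
  1.27650072e+00 -9.16384521e-01]
```

View pics/w1.png

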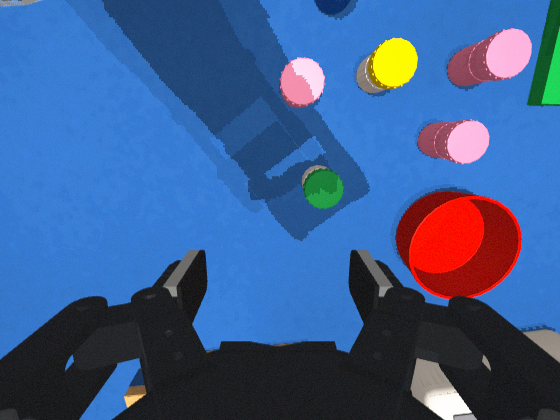

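Wrist view: green_short's cap is at (323,188), the yellow cap at (395,62), and the tub at (465,240) is clear. The fingers now close along x.

```bash
cat >> h.py <<'E'
def caps(col,z,name="wrist",amin=300,amax=6000,roi=None):
    c=cam(name);im=optics.read_camera(name);e=np.array(env.sense()["ee_pos"])*1000
    for b in blobs(im,col,amin,roi):
        if cv2.contourArea(b)>amax: continue
        w=np.array([ray(c,p,z)[:2] for p in b[:,0,:].astype(float)])*1000
        ctr,r=cv2.minEnclosingCircle(w.astype(np.float32))
        print(col,np.round(b[:,0].mean(0)),"xy",np.round(ctr,1),"r",round(r,1),"go",np.round(np.array(ctr)-e[:2],1),"tcp z",round(e[2],1))
E
python3 - <<'E'
from h import *
caps("green",.06);caps("yellow",.07)
E
```

```text
green [322. 189.] xy [ 353.6 -304. ] r 21.7 go [47.3  5.7] tcp z 231.2
green [549.  59.] xy [ 563.2 -164.7] r 48.2 go [256.8 145. ] tcp z 231.2
yellow [392.  63.] xy [ 406.5 -182.3] r 23.1 go [100.1 127.4] tcp z 231.2
```

```bash
python3 -m jog '[[[70,47,6,-50,-1],[70,47,6,-100,-1],[70,47,6,-160,-1],[70,47,6,-207,-1],[70,47,6,-207,-1],[35,47,6,-207,-1],[35,47,6,-207,-1],[35,47,6,-207,-1]]]'; python3 -m jog '[[[35,0,0,0,0],[35,0,0,50,0],[35,0,0,110,0],[35,0,0,130,0]]]'
```

```text
time: 2.17
ee_pos: [0.3544, -0.3047, 0.0267]
orientation: [2.199, 2.238, -0.0]
ft_force: [-0.1, 0.3, 6.5]
grip_width: 0.0408
grasp_force: 59.8
time: 2.68
ee_pos: [0.3544, -0.3047, 0.1596]
orientation: [2.196, 2.235, -0.0]
ft_force: [0.2, -0.1, 0.1]
grip_width: 0.041
grasp_force: 60.9
```

```bash
python3 -m jog '[[[35,50,25,0,0],[35,100,50,0,0],[35,150,75,0,0],[35,200,100,0,0],[35,250,125,0,0],[35,277,135,0,0],[35,277,135,0,0],[35,277,135,0,0]]]'; python3 - <<'E'
from h import *
cv2.imwrite("pics/w2.png",optics.read_camera("wrist")[:,:,::-1])
cv2.imwrite("pics/t2.png",optics.read_camera("top")[100:300,250:520,::-1].repeat(2,0).repeat(2,1))
E
```

```text
time: 3.68
ee_pos: [0.63, -0.1691, 0.1555]
orientation: [2.201, 2.24, 0.001]
ft_force: [-0.8, 0.5, -0.7]
grip_width: 0.0407
grasp_force: 61.0
```

View pics/w2.png

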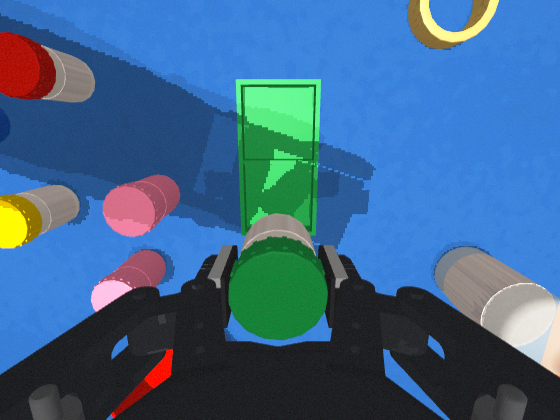

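Wrist view over the tray: far corners at (237,80) and (321,80), divider at row 159, pot held upright. I'll check these by ray.

```bash
python3 - <<'E'
from h import *
c=cam("wrist")
for p in((237,80),(321,80),(243,159),(315,159),(242,86),(315,86)):print(p,np.round(ray(c,p,.02)*1000,1))
print(env.sense()["ee_pos"])
E
```

```text
(237, 80) [593.2 -64.6  20. ]
(321, 80) [665.1 -63.4  20. ]
(243, 159) [ 597.4 -131.7   20. ]
(315, 159) [ 663.3 -130.5   20. ]
(242, 86) [597.4 -69.3  20. ]
(315, 86) [660.2 -68.2  20. ]
[ 0.62986993 -0.16940654  0.15528897]
```

```bash
python3 -m jog '[[[35,0,0,-50,0],[35,0,0,-95,0],[35,0,0,-112,0],[35,0,0,-117,0],[35,0,0,-120,0],[35,0,0,-121,0],[35,0,0,-121,0]]]'
```

```text
time: 4.65
ee_pos: [0.6308, -0.1689, 0.0341]
orientation: [2.2, 2.241, 0.001]
ft_force: [0.5, -0.5, -1.3]
grip_width: 0.0406
grasp_force: 61.0
```

```bash
python3 -m jog '[[[35,0,0,-1,0],[35,0,0,-2,0],[35,0,0,-3,0],[35,0,0,-3,0]]]'; python3 -m jog '[[[62,0,0,0,0],[62,0,0,0,0],[62,0,0,0,0],[62,0,0,50,0],[62,0,0,110,0],[62,0,0,160,0]]]'
```

```text
time: 5.15
ee_pos: [0.6305, -0.1687, 0.0307]
orientation: [2.201, 2.242, 0.0]
ft_force: [-3.0, 1.1, 5.1]
grip_width: 0.0405
grasp_force: 61.8
time: 5.9
ee_pos: [0.6305, -0.1688, 0.1928]
orientation: [2.2, 2.241, 0.001]
ft_force: [0.0, -0.7, -0.6]
grip_width: 0.0618
grasp_force: 0.0
```

```bash
python3 -m jog '[[[70,-60,-3,0,0],[70,-120,-6,0,0],[70,-180,-10,0,0],[70,-222,-12,0,0],[70,-222,-12,-50,0],[70,-222,-12,-70,0],[70,-222,-12,-70,0]]]'; python3 - <<'E'
from h import *
cv2.imwrite("pics/w3.png",optics.read_camera("wrist")[:,:,::-1])
E
```

```text
time: 6.78
ee_pos: [0.4079, -0.1805, 0.1195]
orientation: [-2.2, -2.24, 0.001]
ft_force: [1.3, -0.4, 0.1]
grip_width: 0.0698
grasp_force: 0.0
```

View pics/w3.png

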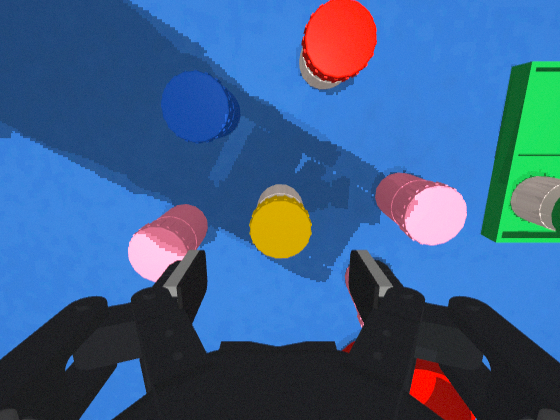

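Wrist view: the yellow cap at (280,229) is centred between the fingertips (185 and 370), and the pinks on both sides are clear.

```bash
python3 -m jog '[[[64,0,-1,-40,0],[64,0,-1,-75,0],[64,0,-1,-87,0],[64,0,-1,-87,0],[35,0,-1,-87,0],[35,0,-1,-87,0],[35,0,-1,-87,0],[35,0,-1,-87,0]]]'; python3 -m jog '[[[35,0,0,50,0],[35,0,0,110,0],[35,0,0,140,0],[35,0,0,140,0]]]'
```

```text
time: 7.82
ee_pos: [0.4092, -0.1822, 0.0348]
orientation: [2.199, 2.24, 0.001]
ft_force: [-1.8, 1.0, 7.9]
grip_width: 0.0408
grasp_force: 59.4
time: 8.32
ee_pos: [0.4094, -0.1822, 0.1762]
orientation: [2.197, 2.238, 0.002]
ft_force: [1.4, -0.3, -0.8]
grip_width: 0.0408
grasp_force: 61.2
```

```bash
python3 -m jog '[[[35,13,55,0,0],[35,26,110,0,0],[35,40,165,0,0],[35,55,220,0,0],[35,70,275,0,0],[35,85,330,0,0],[35,98,385,0,0],[35,110,440,0,0]]]'; python3 -m jog '[[[35,0,0,0,0],[35,0,0,0,0]]]'; python3 - <<'E'
from h import *
c=cam("wrist");im=optics.read_camera("wrist");print(env.sense()["ee_pos"])
cv2.imwrite("pics/w4.png",im[:,:,::-1])
for b in blobs(im,"yellow",300):
    w=np.array([ray(c,p,.02)[:2] for p in b[:,0,:].astype(float)])*1000
    r=cv2.minAreaRect(w.astype(np.float32));print(b[:,0].mean(0),np.round(r[0]),np.round(r[1]),round(r[2],1))
E
```

```text
time: 9.32
ee_pos: [0.5183, 0.26, 0.1723]
orientation: [-2.201, -2.241, 0.002]
ft_force: [1.5, 0.2, -0.2]
grip_width: 0.0405
grasp_force: 61.2
time: 9.57
ee_pos: [0.518, 0.2579, 0.1723]
orientation: [-2.2, -2.242, 0.002]
ft_force: [-0.2, -1.4, -0.1]
grip_width: 0.0407
grasp_force: 61.1
[0.51816062 0.25742113 0.17266323]
[277.40655738 286.03278689] [519. 154.] [112. 127.] 1.2
[304.96923077  83.46461538] [541. 361.] [73. 73.] 84.9
```

View pics/w4.png

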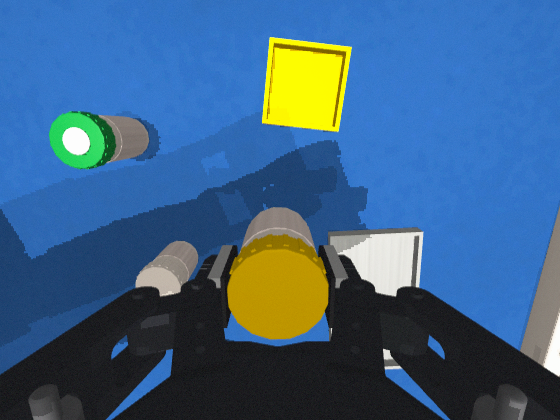

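The yellow tray is at (541,361), 73×73 mm, and the held pot is upright. The white pot and green_tall stand at (165,270) and (80,140). Moving on and lowering.

```bash
python3 -m jog '[[[35,12,52,0,-3],[35,23,104,0,-5],[35,23,104,-20,-5],[35,23,104,-70,-5],[35,23,104,-110,-5],[35,23,104,-125,-5],[35,23,104,-130,-5],[35,23,104,-130,-5]]]'
```

```text
time: 10.62
ee_pos: [0.5421, 0.3623, 0.0447]
orientation: [2.297, 2.143, 0.003]
ft_force: [-1.0, -0.1, -0.3]
grip_width: 0.0404
grasp_force: 61.1
```

```bash
python3 -m jog '[[[35,-1,-1,-2,0],[35,-1,-1,-4,0],[35,-1,-1,-5,0],[35,-1,-1,-5,0]]]'
```

```text
time: 11.12
ee_pos: [0.5405, 0.3614, 0.0389]
orientation: [2.297, 2.144, 0.001]
ft_force: [-2.6, -1.0, 5.5]
grip_width: 0.0405
grasp_force: 61.9
```

```bash
python3 -m jog '[[[64,0,0,0,0],[64,0,0,0,0],[64,0,0,0,0],[70,0,0,50,0],[70,0,0,110,2],[70,-50,-20,160,4],[70,-110,-50,160,5],[70,-170,-100,160,5]]]';python3 -m jog '[[[70,0,0,0,0],[70,0,0,0,0]]]'; python3 - <<'E'
from h import *
caps("green",.085)
E
```

```text
time: 12.12
ee_pos: [0.391, 0.278, 0.1984]
orientation: [2.2, 2.243, 0.002]
ft_force: [0.6, 0.0, 0.3]
grip_width: 0.0701
grasp_force: 0.0
time: 12.38
ee_pos: [0.3934, 0.2789, 0.1986]
orientation: [2.201, 2.241, 0.003]
ft_force: [0.3, 0.3, -0.4]
grip_width: 0.0701
grasp_force: 0.0
green [247. 166.] xy [367.1 312.4] r 21.3 go [-26.6  33.3] tcp z 198.3
```

```bash
python3 -m jog '[[[70,-26,33,0,0],[70,-26,33,-50,0],[70,-26,33,-100,0],[70,-26,33,-140,0],[70,-26,33,-153,0],[70,-26,33,-153,0],[35,-26,33,-153,0],[35,-26,33,-153,0]]]'; python3 -m jog '[[[35,0,0,0,0],[35,0,0,0,0],[35,0,0,0,0]]]'; python3 -m jog '[[[35,0,0,50,0],[35,0,0,110,0],[35,0,0,130,0],[35,0,0,130,0]]]'
```

```text
time: 13.42
ee_pos: [0.3675, 0.3121, 0.0464]
orientation: [2.201, 2.241, 0.004]
ft_force: [-0.9, -0.6, 3.2]
grip_width: 0.0413
grasp_force: 60.0
time: 13.8
ee_pos: [0.3674, 0.3121, 0.0464]
orientation: [2.201, 2.241, 0.004]
ft_force: [-0.4, -0.7, 5.2]
grip_width: 0.0411
grasp_force: 59.9
time: 14.3
ee_pos: [0.3673, 0.3119, 0.1768]
orientation: [2.201, 2.241, 0.007]
ft_force: [-0.1, 0.6, -1.5]
grip_width: 0.0409
grasp_force: 60.8
```

```bash
python3 -m jog '[[[35,32,-51,0,0],[35,64,-102,0,0],[35,97,-153,0,0],[35,130,-204,0,0],[35,163,-255,0,0],[35,196,-306,0,0],[35,229,-357,0,0],[35,262,-411,0,0]]]'; python3 -m jog '[[[35,0,0,0,0],[35,0,0,0,0]]]'; python3 - <<'E'
from h import *
cv2.imwrite("pics/w5.png",optics.read_camera("wrist")[:,:,::-1])
E
```

```text
time: 15.3
ee_pos: [0.6287, -0.1005, 0.1733]
orientation: [-2.2, -2.241, 0.001]
ft_force: [0.8, 0.9, -1.0]
grip_width: 0.0409
grasp_force: 60.8
time: 15.55
ee_pos: [0.6277, -0.0985, 0.1734]
orientation: [-2.2, -2.24, 0.002]
ft_force: [-0.4, -0.0, -0.2]
grip_width: 0.0409
grasp_force: 60.9
```

View pics/w5.png

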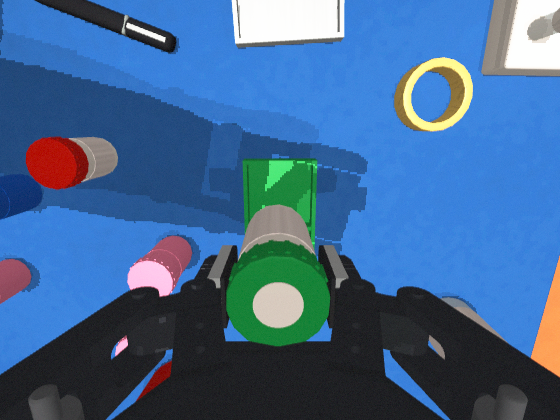

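The pot is upright and lined up with the left bay (tray edges at columns 243 and 317, pot at 278). Lowering.

```bash
python3 -m jog '[[[35,2,-1,-50,0],[35,2,-1,-90,0],[35,2,-1,-110,0],[35,2,-1,-116,0],[35,2,-1,-119,0],[35,2,-1,-119,0]]]';  python3 -m jog '[[[35,0,0,-1,0],[35,0,0,-2,0],[35,0,0,-3,0],[35,0,0,-3,0]]]'
```

```text
time: 16.35
ee_pos: [0.6308, -0.0998, 0.057]
orientation: [2.2, 2.241, 0.001]
ft_force: [0.1, 0.4, 0.3]
grip_width: 0.0408
grasp_force: 60.9
time: 16.85
ee_pos: [0.6303, -0.0998, 0.0528]
orientation: [-2.201, -2.242, 0.0]
ft_force: [0.1, 0.6, 0.4]
grip_width: 0.0406
grasp_force: 60.9
```

```bash
python3 -m jog '[[[35,0,0,-1,0],[35,0,0,-2,0],[35,0,0,-3,0],[35,0,0,-3,0]]]'
```

```text
time: 17.35
ee_pos: [0.6304, -0.0998, 0.0505]
orientation: [2.201, 2.242, 0.0]
ft_force: [-3.0, -0.0, 6.5]
grip_width: 0.0406
grasp_force: 61.3
```

```bash
python3 -m jog '[[[62,0,0,0,0],[62,0,0,0,0],[62,0,0,0,0],[62,0,0,50,0],[62,0,0,110,0],[62,-40,40,150,-10],[62,-90,80,150,-20],[62,-140,120,150,-30]]]'; python3 -m jog '[[[50,-30,30,0,-10],[50,-43,47,0,-20],[50,-43,47,0,-30],[50,-43,47,0,-40],[50,-43,47,0,-50],[50,-43,47,0,-60],[50,-43,47,0,-70],[50,-43,47,0,-79]]]'; python3 - <<'E'
from h import *
s=env.sense();print(s["joints"],Ro.from_rotvec(s["orientation"]).as_matrix()[:,0])
cv2.imwrite("pics/w6.png",optics.read_camera("wrist")[:,:,::-1])
E
```

```text
time: 18.35
ee_pos: [0.4956, 0.0158, 0.2003]
orientation: [2.711, 1.587, 0.002]
ft_force: [0.2, 0.8, 0.3]
grip_width: 0.0623
grasp_force: 0.0
time: 19.35
ee_pos: [0.4541, 0.0618, 0.1999]
orientation: [-3.102, 0.499, -0.0]
ft_force: [0.4, 0.8, -0.5]
grip_width: 0.0497
grasp_force: 0.0
[5.53074614e-02 1.25371271e-01 1.80905391e+00 2.25258840e-05
 1.20700222e+00 1.94489021e+00] [ 9.49613946e-01 -3.13421970e-01  1.46125850e-04]
```

View pics/w6.png

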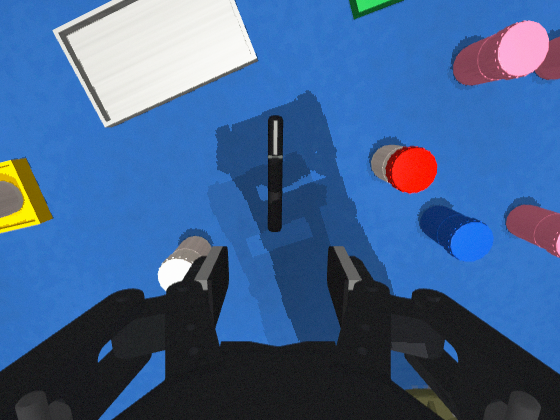

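The marker runs from (275,115) to (275,232), in line with the tool. The white pot at (175,272) is well to the left, and the yellow pot stands in its tray at the left edge.

```bash
python3 - <<'E'
from h import *
c=cam("wrist");e=np.array(env.sense()["ee_pos"])
a,b=ray(c,(275,115),.012),ray(c,(274.5,231),.012)
d=a-b;print(a,b,np.hypot(*d[:2]),np.degrees(np.arctan2(d[1],d[0])),"go",((a+b)/2-e)*1000)
p=[ray(c,u,.015)[:2]*1000 for u in((54,31),(107,126),(257,59))];print(np.round(p))
E
```

```text
[0.5285583  0.03975883 0.012     ] [0.40691565 0.08179282 0.012     ] 0.1287003983393262 -19.062747154677144 go [  13.68454233   -1.02087549 -187.89738567]
[[671. 218.]
 [574. 210.]
 [584.  40.]]
```

```bash
python3 -m jog '[[[50,14,-1,-50,-0.8],[50,14,-1,-100,-0.8],[50,14,-1,-150,-0.8],[50,14,-1,-182,-0.8],[50,14,-1,-192,-0.8],[50,14,-1,-194,-0.8],[50,14,-1,-194,-0.8],[50,14,-1,-194,-0.8]]]'; python3 -m jog '[[[5,0,0,0,0],[5,0,0,0,0],[5,0,0,0,0],[5,0,0,0,0],[5,0,0,0,0],[5,0,0,0,0]]]'
```

```text
time: 20.4
ee_pos: [0.4687, 0.0608, 0.0068]
orientation: [-3.099, 0.511, -0.003]
ft_force: [0.1, -0.2, 0.1]
grip_width: 0.0502
grasp_force: 0.0
time: 21.15
ee_pos: [0.4683, 0.0608, 0.0064]
orientation: [-3.099, 0.512, -0.001]
ft_force: [-3.0, 0.2, 6.7]
grip_width: 0.0142
grasp_force: 59.3
```

```bash
python3 -m jog '[[[5,0,0,50,0],[5,0,0,100,0],[5,0,0,120,0],[5,40,15,120,10],[5,80,35,120,20],[5,120,50,120,30],[5,161,69,120,40],[5,161,69,120,50]]]'; python3 -m jog '[[[5,0,0,0,10],[5,0,0,0,20],[5,0,0,0,30],[5,0,0,0,40],[5,0,0,0,50],[5,0,0,0,60],[5,0,0,0,63],[5,0,0,0,63]]]'; python3 - <<'E'
from h import *
s=env.sense();x=Ro.from_rotvec(s["orientation"]).as_matrix()[:,0];print(s["joints"],np.degrees(np.arctan2(x[1],x[0])))
cv2.imwrite("pics/w7.png",optics.read_camera("wrist")[:,:,::-1])
E
```

```text
time: 22.15
ee_pos: [0.6304, 0.1308, 0.1247]
orientation: [-3.023, -0.856, 0.001]
ft_force: [-0.8, -0.7, -0.7]
grip_width: 0.014
grasp_force: 58.8
time: 23.15
ee_pos: [0.629, 0.1298, 0.1257]
orientation: [-2.138, -2.302, 0.0]
ft_force: [-0.6, 0.5, -0.7]
grip_width: 0.014
grasp_force: 58.8
[ 1.46507065e-01  5.99423449e-01  1.34377880e+00 -3.48969615e-05
  1.19865685e+00  7.27813231e-02] 94.2249015299344
```

View pics/w7.png

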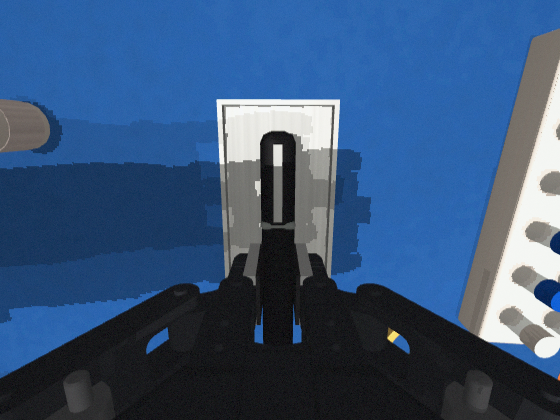

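The marker is held square over the steel tray (tray columns 218–340, pen at 278). Lowering.

```bash
python3 -m jog '[[[5,0,0,-50,0],[5,0,0,-90,0],[5,0,0,-106,0],[5,0,0,-110,0],[5,0,0,-112,0],[5,0,0,-112,0]]]';  python3 -m jog '[[[5,0,0,-1,0],[5,0,0,-2,0],[5,0,0,-3,0],[5,0,0,-3,0]]]'
```

```text
time: 23.95
ee_pos: [0.6297, 0.1299, 0.0151]
orientation: [2.137, 2.301, 0.002]
ft_force: [0.3, 0.2, -0.1]
grip_width: 0.0144
grasp_force: 58.8
time: 24.45
ee_pos: [0.629, 0.1298, 0.0107]
orientation: [-2.138, -2.302, 0.0]
ft_force: [-0.7, 0.7, 0.2]
grip_width: 0.0139
grasp_force: 58.8
```

```bash
python3 -m jog '[[[5,0,0,-1,0],[35,0,0,-1,0],[35,0,0,-1,0],[35,0,0,-1,0],[35,0,0,10,0],[35,0,0,60,0],[60,0,0,120,0],[60,0,0,180,0]]]'; python3 -m jog '[[[70,-40,-45,0,-3],[70,-80,-90,0,-4],[70,-130,-140,0,-4],[70,-187,-200,0,-4],[70,-187,-200,0,-4],[70,-187,-200,0,-4]]]'; python3 - <<'E'
from h import *
im=optics.read_camera("top");cv2.imwrite("pics/t8.png",cv2.resize(im[100:310,60:500],None,fx=1.8,fy=1.8)[:,:,::-1])
cv2.imwrite("pics/w8.png",optics.read_camera("wrist")[:,:,::-1])
caps("red",.07)
E
```

```text
time: 25.45
ee_pos: [0.6288, 0.1298, 0.1937]
orientation: [2.137, 2.302, 0.001]
ft_force: [0.7, 0.1, -0.4]
grip_width: 0.0599
grasp_force: 0.0
time: 26.2
ee_pos: [0.4413, -0.0713, 0.1919]
orientation: [2.218, 2.223, 0.001]
ft_force: [0.5, -0.7, 0.6]
grip_width: 0.0697
grasp_force: 0.0
red [276. 195.] xy [441.5 -62.5] r 21.7 go [-1.1  7.3] tcp z 191.3
```

View pics/t8.png

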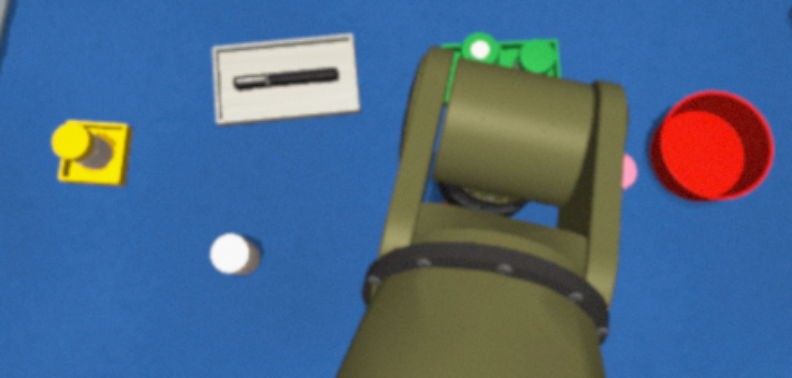

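View pics/w8.png

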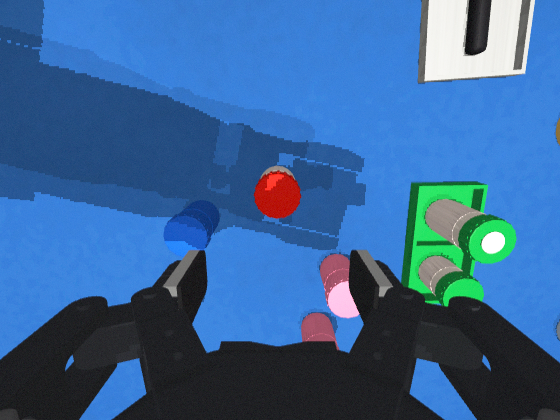

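All four are placed: the greens in their own bays, yellow in its tray, and the marker flat in the steel tray. The white pot is unmoved. The red cap at (277,195) is clear of the fingers, so I'll fetch it.

```bash
python3 -m jog '[[[70,-1,7,-50,0],[70,-1,7,-100,0],[70,-1,7,-145,0],[70,-1,7,-157,0],[70,-1,7,-157,0],[35,-1,7,-157,0],[35,-1,7,-157,0],[35,-1,7,-157,0]]]'; python3 -m jog '[[[35,0,0,0,0],[35,0,0,50,0],[35,0,0,110,0],[35,0,0,130,0],[35,25,-60,130,0],[35,50,-115,130,0],[35,65,-170,130,0],[35,78,-225,130,0]]]'; python3 -m jog '[[[35,0,-40,0,0],[35,0,-79,0,0],[35,0,-79,0,0],[35,0,-79,0,0]]]'; python3 - <<'E'
from h import *
cv2.imwrite("pics/t9.png",optics.read_camera("top")[:,:,::-1])
E
```

```text
time: 27.35
ee_pos: [0.442, -0.0634, 0.0355]
orientation: [2.215, 2.225, 0.002]
ft_force: [-2.0, 2.0, 9.1]
grip_width: 0.0406
grasp_force: 59.4
time: 28.35
ee_pos: [0.5195, -0.2902, 0.165]
orientation: [2.216, 2.225, 0.001]
ft_force: [0.1, 1.5, -0.5]
grip_width: 0.0404
grasp_force: 60.8
time: 28.85
ee_pos: [0.5191, -0.3668, 0.1644]
orientation: [2.216, 2.226, 0.0]
ft_force: [-0.7, -0.3, -0.8]
grip_width: 0.0404
grasp_force: 60.8
```

View pics/t9.png

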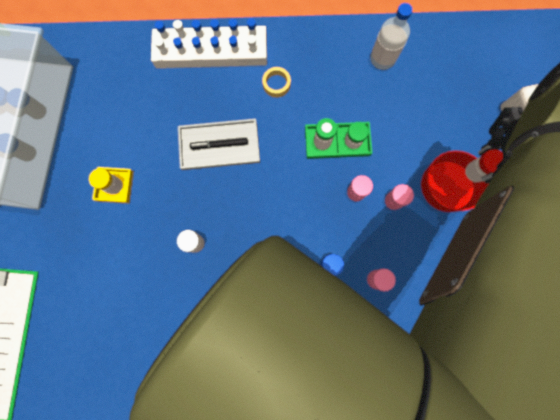

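The red pot at (490,162) hangs above the tub (parallax puts it outward), and everything else is in place. Lowering it into the tub.

```bash
python3 -m jog '[[[35,0,0,-40,0],[35,0,0,-80,0],[35,0,0,-105,0],[35,0,0,-115,0],[35,0,0,-120,0],[35,0,0,-122,0],[35,0,0,-122,0]]]'
```

```text
time: 29.78
ee_pos: [0.5193, -0.3674, 0.0426]
orientation: [2.216, 2.226, 0.0]
ft_force: [0.6, 1.6, 0.1]
grip_width: 0.04
grasp_force: 60.8
```

```bash
python3 -m jog '[[[35,0,0,-2,0],[58,0,0,-3,0],[58,0,0,-3,0],[58,0,0,-3,0],[58,0,0,40,0],[58,0,0,90,0],[58,0,0,150,0],[58,0,0,180,0]]]'; python3 -m jog '[[[58,-60,40,0,0],[58,-110,80,0,0],[58,-110,80,0,0],[58,-110,80,0,0]]]'; python3 - <<'E'
from h import *
cv2.imwrite("pics/s10.png",optics.read_camera("side")[:,:,::-1])
E
```

```text
time: 30.78
ee_pos: [0.5195, -0.3676, 0.2257]
orientation: [2.214, 2.223, 0.001]
ft_force: [0.3, 0.6, -0.5]
grip_width: 0.058
grasp_force: 0.0
time: 31.28
ee_pos: [0.4094, -0.2875, 0.2227]
orientation: [2.215, 2.225, 0.0]
ft_force: [0.1, -0.1, 0.4]
grip_width: 0.058
grasp_force: 0.0
```

View pics/s10.png

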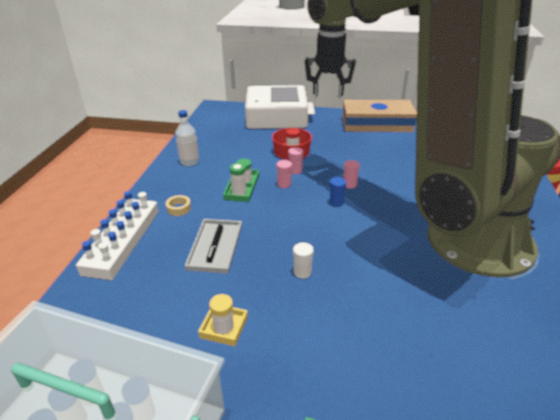

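The side view shows the red pot standing in the tub (292,138), the greens, yellow and marker in their trays, and the white pot upright. The gripper is empty and clear of everything.

```bash
python3 -c "
from workcell import job
print(job.close_job())"
```

```text
the job is handed in; nothing more can be done
None
```

I handed the job in after about 31 s of robot time; the hand-in returned no verdict, but the last camera views show both green pots in their own bays, the yellow pot and marker in their trays, the red pot put in the tub last, and the white pot still standing in its place.

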